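Rack garment cartons and close the end stop

ROBOT

A 6-joint arm with a two-finger parallel gripper is mounted at the origin on the work surface. World frame = base frame: x ahead of the robot, y to its left, z up, the work surface at z = 0. Lengths are in m, angles in rad, forces in N, time in s.
With the tool pointing down it reaches from about 0.35 to 0.85 m from the base axis. Payload 8.1 kg.
Tool frame: the origin (TCP) lies between the finger pads; the fingertips stand 11 mm ahead of it and the grasp point (between the pads) lies 8 mm behind it (bot.nose_length is the distance from the TCP to the fingertips, in m); x points along the fingers, z is the direction in which the jaws open and shut, and the axes are right-handed (so a half turn about x gives the same grasp; the last joint's range is limited). The gripper opens to 93 mm and grips with 3 to 60 N. Pads are 15 mm wide; open, the fingers measure 128 mm over their backs; the gripper's body (75 mm by 188 mm) begins 65 mm behind the grasp point.
Start: joints at [-1.361, 0.13, 1.488, -0, 1.523, -0.085], TCP at [0.174, -0.574, 0.23] pointing down, gripper open.
Joint ranges: [-2.96, 2.96], [-0.89, 2.26], [0.02, 2.5], [-1.34, 4.48], [0, 2.73], [-2.66, 2.66]. Speed limits (rad/s): [2.39, 2.39, 2.79, 3.14, 3.14, 3.14].

INTERFACE

Orientations are given as a rotation vector (axis times angle).
In Python, from bench import bot, optics gives the robot as it stands.
- The arm moves only by the shell command python3 -m inch 'ROWS'. ROWS is JSON, a list of rows, each a list of 5 numbers: the shift along the tool's x, y, z in mm, then the turn about the tool's x in rad, then the finger opening in mm, from 0 to 93. A call has 1 to 8 rows; each row is the pose to reach, as a shift and turn from the pose measured when the call began, along the tool's axes at that moment; what a row does not reach only later rows make up. A row lasts 1/12 s, in which the tool goes at most 41.7 mm and 7.16 degrees, less where a joint would pass 70% of its speed; a pose out of reach is approached as far as the arm can. A call with a gripper value outside its range is refused whole. The fingers move at their own pace and stop on an object; the grip force is fixed at half the most. Time passes only in rows, so rows that repeat a pose let the fingers close. It gives the time, the measured TCP pose, the force and the opening at its end, in the units of the state.
- bot.observe(): the state, without advancing time (a new reading comes with each control period).
- optics.grab_frame(name): name is "side" or "top" or "wrist"; returns (picture, depth): 384x512x3 uint8, red, green, blue; 384x512 float32, m along the optical axis (not along the pixel's ray), 0 where there is no reading.
- optics.get_calibration(name): a dict with "intrinsics" (3x3 intrinsics, pixels), "R" (3x3) and "t" (3): a world point X has camera coordinates R X + t; the wrist camera has in their place "tool_from_camera" (4x4, takes a point from camera to tool coordinates, whose origin is the TCP and whose axes are the tool frame's). Camera axes: x right, y down, z forward; pixel columns grow to the right and rows downward; lengths in m; the calibration is good to about 2 mm. A picture is of the moment at which its call begins: read the wrist's pose just before it. get_calibration takes no time and is no camera call.
- bot.finish_job(): hands the job in, once; it reports no verdict.
The state is a dict: "t": time; "qpos": joint angles; "joint_vel": joint speeds; "joint_efforts": joint torques, N m; "tcp_pos": TCP position; "tool_rot": TCP orientation; "wrist_force": force on the tool from outside, world axes, zero at the start; "moment": the same for the moment, N m; "opening": finger opening in m.
Only numpy, scipy, OpenCV 4.12 (cv2) and the standard library are available. Lean on these libraries where they do the work, as an engineer would, in place of code of your own. Each camera call takes 0.05 s, during which the arm holds its last target.

TASK

Stand the two garment cartons upright in the steel staging rack, side by side like books, the thick one next to the fixed end wall and the thin one next to the sliding stop. Then slide the stop up until the row is snug between wall and stop, without crushing or dropping the cartons, and leave the other things on the table alone.

Things in the scene. Friction and masses are not known exactly. Their poses are not given: they have to be found in the camera images.
- rack: Grey steel rack, fixed: 4 mm floor plate (x +-92 mm, y -156 to +190 mm), an end wall 120 mm high, 6 mm thick across its -y end, a 16 mm high lip along each long side (168 mm clear between them). Origin on the table midway between the lips; the wall's inner face is at y = -150 mm, the floor's upper side at z = 4 mm. The stop slides along the rack's y; z is up.
- stop (a joint): Sliding end stop: value = clear gap in m from the wall's inner face to the stop's face (0 = on the wall, 0.25 = fully back). Slides along the rack's y with about 2 N friction and stays where left. Grey upright face plate 150 mm wide, 8 mm thick, 105 mm high, a flat foot reaching 78 mm back, and a black upright grip post.
- stop_grip (a point): Centre of the top of the stop's black grip post, 115 mm above the table. The post is 60 mm along the rack's x, 20 mm along the rack's y and about 100 mm high, and its centre lies 58 mm behind the stop's face (on the side away from the wall), with 40 mm free between it and the face plate.
- thick: Thick plain cardboard garment carton, rigid, standing upright: 140 mm long (its x), 50 mm thick (its y), 125 mm high (z), about 0.28 kg. Origin at the centre of its underside.
- thin: Thin plain cardboard garment carton, rigid, standing upright: 140 mm long (its x), 30 mm thick (its y), 110 mm high (z), about 0.16 kg. Origin at the centre of its underside.
- lint_roller: Bystander: white lint roller standing on end, 52 mm in diameter, 205 mm high. Origin at the centre of its underside.
- tape_dispenser: Bystander: black desk tape dispenser, 60 x 150 mm (its y), 98 mm high. Origin at the centre of its underside.
- label_roll: Bystander: roll of blank paper labels lying flat, 100 mm in diameter, 60 mm high. Origin at the centre of its underside.
Things that resemble listed ones, but are neither listed nor needed, are in the scene too. Leave any red look-alike of the thin alone.

How it is judged:
On the way, in this order (a step that is already met when the one before it is completed fails the run):
1. both cartons stand upright on the rack's floor plate between the lips (x of thick in the frame of rack between -0.018 and 0.018 m and z of thick in the frame of rack between 0 and 0.007 m and angle between each of thick, thin's own z axis and vertical below 0.06 rad and x of thin in the frame of rack between -0.018 and 0.018 m and z of thin in the frame of rack between 0 and 0.007 m and y of thick in the frame of rack between -0.14 and 0.1 m and y of thin in the frame of rack between -0.14 and 0.1 m), for 0.2 s.
2. the stop is slid up to the row of cartons (value of joint stop below 0.0855 m), for 0.2 s.
At the end, for the whole second after the job is handed in: Stop gap under 85.5 mm (cartons: 80 mm together); thick carton by the wall (centre 20 to 31.5 mm from it), thin one by the stop (60 to 72.5 mm); both at rest on the rack floor within 3 mm, upright within 0.06 rad, squared within 0.08 rad, within 18 mm of the middle between the lips (x of thick in the frame of rack between -0.018 and 0.018 m and z of thick in the frame of rack between 0 and 0.007 m and angle between each of thick, thin's own z axis and vertical below 0.06 rad and x of thin in the frame of rack between -0.018 and 0.018 m and z of thin in the frame of rack between 0 and 0.007 m and y of thick in the frame of rack between -0.13 and -0.1185 m and y of thin in the frame of rack between -0.09 and -0.0775 m and value of joint stop below 0.0855 m and angle between the x axis of each of thick, thin and the x axis of rack, either way round below 0.08 rad and linear speed of each of thick, thin below 0.02 m/s); the robot touches nothing.
It fails at once if the thick carton is pressed or dropped against the rack or stop with more than 60 N (contact force between thick and rack above 60 N).
It fails at once if the thin carton is pressed or dropped against the rack or stop with more than 60 N (contact force between thin and rack above 60 N).
It fails at once if the lint roller is moved more than 30 mm or tipped over (distance of lint_roller from where it was at the start of the episode above 0.03 m or angle between lint_roller's own z axis and vertical above 0.5 rad).
It fails at once if the tape dispenser is moved more than 30 mm or tipped over (distance of tape_dispenser from where it was at the start of the episode above 0.03 m or angle between tape_dispenser's own z axis and vertical above 0.5 rad).
It fails at once if the label roll is moved more than 30 mm or tipped over (distance of label_roll from where it was at the start of the episode above 0.03 m or angle between label_roll's own z axis and vertical above 0.5 rad).
It also fails if it takes over 72 s, if anything falls off the work surface, if the arm or the gripper's body presses on something with over 40 N, if the wrist force passes 120 N, or if a joint passes its speed limit or range.

## Working session

There is one attempt and no reset: what is moved stays moved. The work goes in short steps, Python scripts to look and compute and a shell command to move; the robot and the scene stay as the last step left them, time stands still between calls to the robot, and variables do not carry over. Pictures are saved under pics/ and viewed, and the job is handed in when it is done.

```bash
mkdir -p pics; ls; cat > h.py <<'E'
import numpy as np, cv2
from bench import bot, optics
from scipy.spatial.transform import Rotation as Ro
def cam(name):
    st=bot.observe(); p,d=optics.grab_frame(name); c=optics.get_calibration(name)
    K=np.array(c["intrinsics"])
    if name=="wrist":
        T=np.array(c["tool_from_camera"]); Rw=Ro.from_rotvec(st["tool_rot"]).as_matrix()
        Rc=Rw@T[:3,:3]; tc=Rw@T[:3,3]+np.array(st["tcp_pos"])
    else:
        R=np.array(c["R"]); Rc=R.T; tc=-R.T@np.array(c["t"])
    v,u=np.mgrid[0:d.shape[0],0:d.shape[1]]
    X=np.stack([(u-K[0,2])/K[0,0]*d,(v-K[1,2])/K[1,1]*d,d],-1)@Rc.T+tc
    X[d==0]=np.nan
    return p,d,X
def save(n,p,s=1):
    cv2.imwrite("pics/"+n,cv2.resize(p[:,:,::-1],None,fx=s,fy=s,interpolation=cv2.INTER_CUBIC))
E
python3 - <<'E'
from h import *
for n in("top","side"):
    p,d,X=cam(n); save(n+"0.png",p,1.5); np.savez("/tmp/"+n,p=p,X=X)
print(bot.observe())
E
```

```text
pics
{'t': 0.1, 'qpos': array([-1.36141778e+00,  1.31080646e-01,  1.48915365e+00,  1.52500766e-06,
        1.52300775e+00, -8.54009289e-02]), 'joint_vel': array([ 2.97101702e-04, -1.29852877e-03, -1.49781530e-03, -6.11609276e-06,
        5.34294096e-04, -1.06545793e-04]), 'joint_efforts': array([ 1.73824606e-03, -5.61340642e+01, -4.93094623e+01,  7.70442816e-02,
        2.90929974e-02, -2.56273415e-05]), 'tcp_pos': array([ 0.17423628, -0.5736313 ,  0.22870451]), 'tool_rot': array([ 0.99044547,  1.33561884, -0.98862962]), 'wrist_force': array([0.4990816 , 0.60832913, 0.9542538 ]), 'moment': array([-0.02922384,  0.02170413, -0.02589035]), 'opening': 0.09280305263398296}
```

View pics/top0.png

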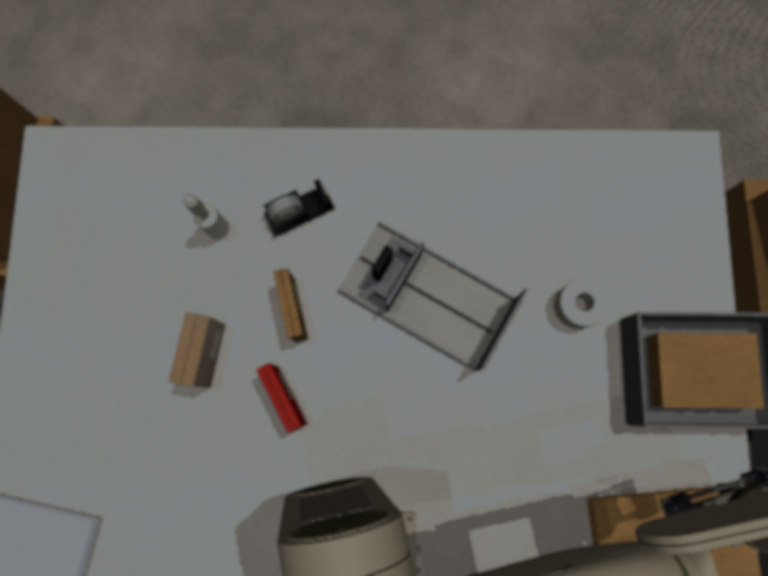

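View pics/side0.png

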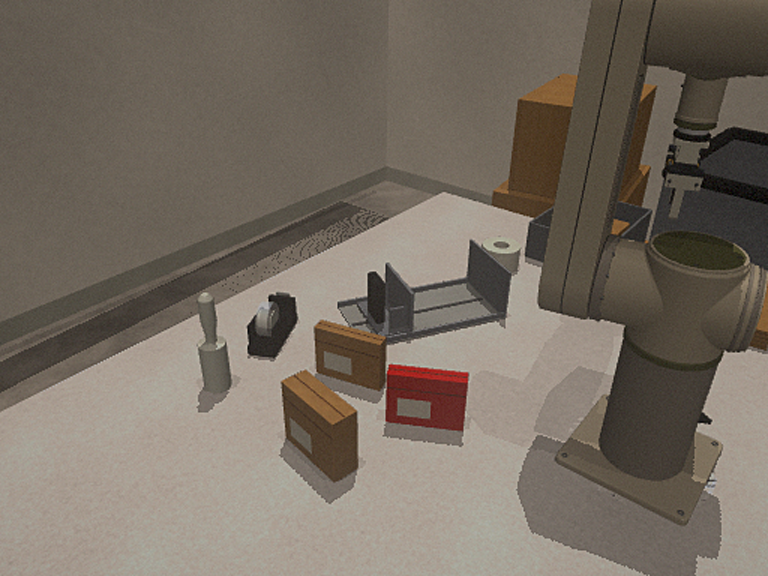

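The top view shows the thick carton at about (197,350), the thin one at (290,305), the red look-alike at (282,398), the label roll at (578,303), and the lint roller and tape dispenser at upper left. The rack has its wall at (500,330) and its stop at (385,268). What could be mistaken: for the thin carton, brown (290,305) or red (282,398), so brown. For the thick carton, (197,350) or the big box in the bin at (708,370), so (197,350).

```bash
python3 - <<'E'
from h import *
z=np.load("/tmp/top.npz");p,X=z["p"],z["X"]
def rep(n,m):
    P=X[m].astype(np.float32); r=cv2.minAreaRect((P[:,:2]*1000).astype(np.float32)); print(n,len(P),r,"z",np.nanmedian(P[:,2]),P[:,:2].min(0),P[:,:2].max(0))
def reg(u0,u1,v0,v1,zl,zh):
    m=np.zeros(X.shape[:2],bool); m[int(v0/1.5):int(v1/1.5),int(u0/1.5):int(u1/1.5)]=1
    return m&(X[:,:,2]>zl)&(X[:,:,2]<zh)
rep("thick",reg(150,240,300,400,.115,.14))
rep("thin",reg(255,320,255,350,.1,.12))
rep("red",reg(245,320,352,440,.09,.13))
rep("lint",reg(170,240,180,250,.03,.25))
rep("tape",reg(255,340,170,245,.03,.12))
rep("label",reg(545,610,270,340,.045,.08))
rep("wall",reg(440,540,270,385,.105,.14))
rep("stopplate",reg(335,440,215,320,.095,.11))
rep("post",reg(335,440,215,320,.11,.125))
rep("rackall",reg(330,540,215,385,.002,.01))
rep("racklow",reg(330,540,215,385,.01,.03))
zz=np.load("/tmp/side.npz");save("c1.png",zz["p"][190:330,170:330],4)
save("c2.png",p[130:300,100:360],3)
E
```

```text
thick 842 ((426.814453125, 338.4695739746094), (51.9029655456543, 139.89581298828125), 79.9144058227539) z 0.123656675 [0.35561457 0.3017588 ] [0.49948278 0.37446722]
thin 468 ((522.9886474609375, 152.64662170410156), (139.2644500732422, 30.75879669189453), 14.390666007995605) z 0.1088152 [0.4524969  0.12226859] [0.5922292  0.18160552]
red 533 ((335.4629821777344, 162.6165771484375), (139.9022216796875, 30.80684471130371), 29.50496482849121) z 0.108858585 [0.2693854  0.11732381] [0.4021259  0.20874286]
lint 437 ((702.6408081054688, 329.52996826171875), (45.13567352294922, 50.31653594970703), 47.89588165283203) z 0.10172924 [0.67958367 0.30577958] [0.7317326  0.35630712]
tape 591 ((746.1769409179688, 148.06283569335938), (62.356910705566406, 135.5194549560547), 27.36776351928711) z 0.0649517 [0.6896169  0.07733259] [0.7997706  0.21969603]
label 721 ((537.7250366210938, -456.8075866699219), (98.57103729248047, 98.82260131835938), 54.14917755126953) z 0.05895299 [ 0.48857966 -0.5056045 ] [ 0.5875754  -0.40697664]
wall 148 ((474.51409912109375, -279.9564208984375), (6.468593597412109, 183.3293914794922), 60.33083724975586) z 0.11852427 [ 0.39416808 -0.32803395] [ 0.55461985 -0.23380458]
stopplate 158 ((601.460693359375, -56.92786407470703), (68.88763427734375, 148.76046752929688), 60.263153076171875) z 0.10349089 [ 0.5214208  -0.12247061] [ 0.64985263 -0.01883233]
post 119 ((592.5257568359375, -35.78248596191406), (95.92562103271484, 39.332801818847656), 0.5353980660438538) z 0.11368037 [ 0.5447488 -0.0558962] [ 0.64061326 -0.01610911]
rackall 4418 ((556.1934204101562, -150.17869567871094), (371.9056701660156, 463.24139404296875), 0.49424928426742554) z 0.0038980981 [ 0.36871272 -0.38049036] [0.74341995 0.08303169]
racklow 965 ((564.7760009765625, -133.74624633789062), (341.06622314453125, 193.510009765625), 60.05165100097656) z 0.013969705 [ 0.39580664 -0.32185075] [0.72112435 0.06128516]
```

View pics/c1.png

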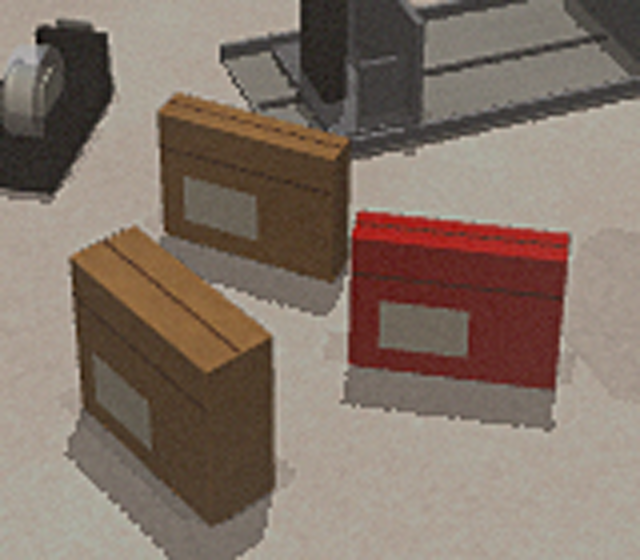

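View pics/c2.png

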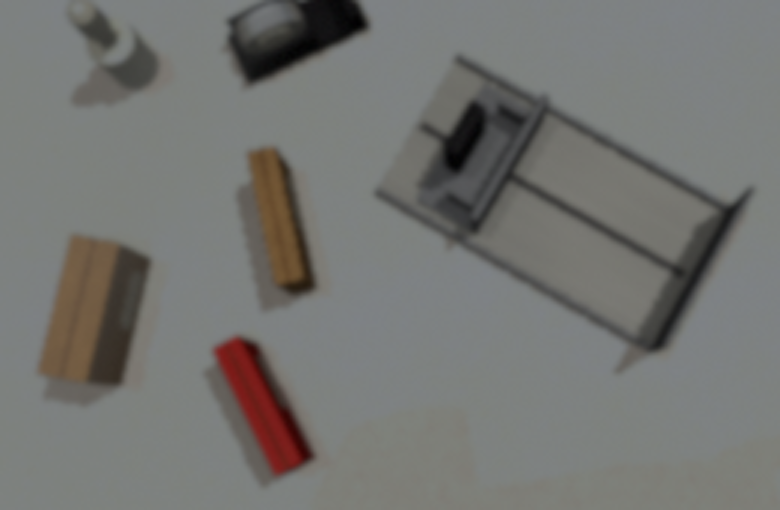

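The crop confirms it: both brown cartons are standing upright, and the look-alike is the red one. Next I refine the rack frame and work out the moves.

```bash
cat >> h.py <<'E'
A=np.radians(60.2); UY=np.array([np.cos(A),np.sin(A)]); UX=np.array([UY[1],-UY[0]]); O=np.array([.5505,-.1472])
def rk(P): return np.stack([(P[...,:2]-O)@UX,(P[...,:2]-O)@UY,P[...,2]],-1)
def wd(x,y): return O+x*UX+y*UY
def plan(x,y,z,jaw_deg):
    """jaw_deg: world direction of the jaw axis (mod 180)"""
    st=bot.observe(); R=Ro.from_rotvec(st["tool_rot"]).as_matrix()
    d=R.T@(np.array([x,y,z])-st["tcp_pos"])*1000
    tgt=np.radians(jaw_deg); j=np.array([np.cos(tgt),np.sin(tgt),0])
    jt=R.T@j; a=np.arctan2(-jt[1],jt[2])
    a=(a+np.pi/2)%np.pi-np.pi/2
    print("tcp",np.round(st["tcp_pos"],4),"toolx",np.round(R[:,0],3),"jaw",np.round(R[:,2],3),"q",np.round(st["qpos"],2),"open",round(st["opening"]*1000,1),"F",np.round(st["wrist_force"],1),"t",round(st["t"],2))
    print("shift mm",np.round(d,1),"turn",round(a,4),"or",round(a-np.sign(a)*np.pi,4))
E
python3 - <<'E'
from h import *
z=np.load("/tmp/top.npz");X=z["X"]
Q=rk(X); q=Q[(abs(Q[...,0])<.12)&(Q[...,1]>-.18)&(Q[...,1]<.22)]
lip=q[(q[:,2]>.011)&(q[:,2]<.02)&(q[:,1]>-.1)&(q[:,1]<.06)]
for s in(-1,1):
    l=lip[(lip[:,0]*s>.07)&(lip[:,0]*s<.1)]; print("lip",s,len(l),np.median(l[:,0]),np.polyfit(l[:,1],l[:,0],1))
w=q[(q[:,2]>.112)&(q[:,1]<-.1)]; print("wall",np.percentile(w[:,1],[2,50,98]),np.percentile(w[:,0],[1,50,99]),np.polyfit(w[:,0],w[:,1],1))
f=q[(q[:,2]>.095)&(q[:,2]<.112)&(q[:,1]>-.1)]; 
pl=f[f[:,1]<.11]; print("plate",len(pl),np.percentile(pl[:,1],[2,50,98]),np.percentile(pl[:,0],[1,50,99]))
g=q[(q[:,2]>.109)&(q[:,1]>-.1)]; print("post",len(g),np.percentile(g[:,1],[2,50,98]),np.percentile(g[:,0],[2,50,98]))
print("floor z",np.median(q[(abs(q[:,0])<.07)&(abs(q[:,0])>.02)&(q[:,1]<.03)&(q[:,1]>-.05)][:,2]))
plan(.427,.3385,.2287,169.9)
E
```

```text
lip -1 93 -0.08671203017673547 [-0.00067814 -0.08689189]
lip 1 88 0.08652323964657607 [-0.00418894  0.08653641]
wall [-0.15598779 -0.15272203 -0.14988359] [-0.08897812  0.00139159  0.09066298] [ 0.00297794 -0.15278665]
plate 138 [0.06937579 0.07310833 0.07747313] [-0.07366106 -0.00227104  0.07174074]
post 125 [0.09612403 0.12721514 0.13664918] [-0.02996843 -0.00145029  0.02754249]
floor z 0.003057890106846317
tcp [ 0.1742 -0.5736  0.2287] toolx [-0.     0.002 -1.   ] jaw [ 0.291 -0.957 -0.002] q [-1.36  0.13  1.49  0.    1.52 -0.09] open 92.8 F [0.5 0.6 1. ] t 0.1
shift mm [   1.4  506.9 -799.4] turn -1.0997 or 2.0419
```

```bash
python3 -m inch '[[0,36,-16,-0.12,93],[0,72,-32,-0.24,93],[0,108,-48,-0.36,93],[0,144,-64,-0.48,93],[0,180,-80,-0.6,93],[0,216,-96,-0.72,93],[0,252,-112,-0.84,93],[0,290,-125,-0.96,93]]'; python3 - <<'E'
from h import *
plan(.56,-.05,.23,0); plan(.427,.3385,.2287,79.9)
E
```

```text
t: 0.77
tcp_pos: [0.4162, -0.3679, 0.2286]
tool_rot: [0.245, 1.558, -0.242]
wrist_force: [0.2, 0.1, -0.8]
opening: 0.0928
tcp [ 0.4162 -0.3679  0.2286] toolx [-0.001  0.002 -1.   ] jaw [ 0.952 -0.305 -0.001] q [-0.82  0.01  1.61  0.    1.52 -0.51] open 92.8 F [ 0.2  0.1 -0.8] t 0.77
shift mm [ -0.8 346.6  39.9] turn -0.3103 or 2.8313
tcp [ 0.4162 -0.3679  0.2286] toolx [-0.001  0.002 -1.   ] jaw [ 0.952 -0.305 -0.001] q [-0.82  0.01  1.61  0.    1.52 -0.51] open 92.8 F [ 0.2  0.1 -0.8] t 0.77
shift mm [   1.4  676.  -205.4] turn 1.4368 or -1.7048
```

```bash
python3 -m inch '[[0,41,5,-0.12,93],[0,82,10,-0.24,93],[0,123,15,-0.36,93],[0,164,20,-0.48,93],[0,205,22,-0.6,93],[0,246,22,-0.72,93],[0,287,18,-0.84,93],[0,328,10,-0.96,93]]'; python3 - <<'E'
from h import *
plan(.427,.3385,.2287,79.9)
E
```

```text
t: 1.43
tcp_pos: [0.526, -0.0567, 0.2287]
tool_rot: [-0.511, 1.51, 0.515]
wrist_force: [1.2, -0.3, 0.6]
opening: 0.0928
tcp [ 0.526  -0.0567  0.2287] toolx [-0.001  0.002 -1.   ] jaw [0.793 0.61  0.   ] q [-0.21 -0.06  1.68  0.    1.52 -0.86] open 92.8 F [ 1.2 -0.3  0.6] t 1.43
shift mm [  1.  373.7 162.5] turn -0.7389 or 2.4027
```

```bash
python3 -m inch '[[0,37,16,-0.1,93],[0,75,32,-0.2,93],[0,112,48,-0.3,93],[0,150,65,-0.4,93],[0,187,81,-0.5,93],[0,225,97,-0.6,93],[0,262,113,-0.7,93],[0,300,130,-0.739,93]]'; python3 - <<'E'
from h import *
p,d,X=cam("wrist"); save("w1.png",p,1.5)
m=(X[...,2]>.112)&(X[...,2]<.14)
P=(X[m][:,:2]*1000).astype(np.float32); print(len(P),cv2.minAreaRect(P),np.median(X[m][:,2]))
plan(.427,.3385,.2287,79.9)
E
```

```text
t: 2.1
tcp_pos: [0.445, 0.2619, 0.2293]
tool_rot: [-1.081, 1.285, 1.085]
wrist_force: [1.2, -0.1, 0.1]
opening: 0.093
10898 ((407.0421142578125, 258.81903076171875), (223.91835021972656, 141.5979461669922), 76.55420684814453) 0.12452175487189171
tcp [0.4427 0.2686 0.2293] toolx [-0.003  0.006 -1.   ] jaw [0.165 0.986 0.006] q [ 0.44 -0.09  1.72  0.01  1.52 -0.96] open 92.8 F [-4.1  3.5 -0.3] t 2.15
shift mm [ 1.1 27.  66.3] turn 0.0101 or -3.1315
```

View pics/w1.png

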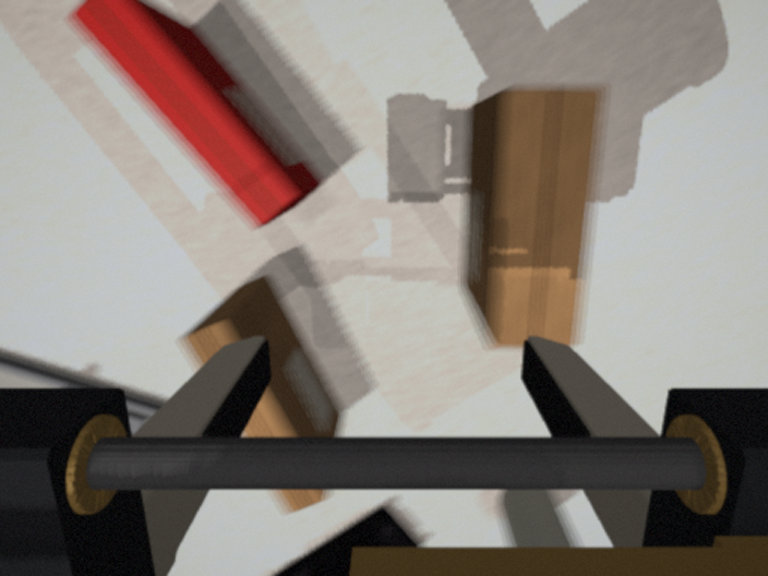

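```bash
python3 -m inch '[[0,14,33,0.005,93],[0,27,66,0.01,93],[0,27,66,0.01,93],[0,27,66,0.01,93],[0,27,66,0.01,93]]'; python3 - <<'E'
from h import *
p,d,X=cam("wrist"); save("w2.png",p,1.5)
m=(X[...,2]>.118)&(X[...,2]<.134); m[:, :int(330/1.5)]=0
P=(X[m][:,:2]*1000).astype(np.float32); print(len(P),cv2.minAreaRect(P),np.median(X[m][:,2]))
plan(.427,.3385,.082,79.9)
E
```

```text
t: 2.57
tcp_pos: [0.4268, 0.3377, 0.2292]
tool_rot: [-1.074, 1.287, 1.084]
wrist_force: [-0.0, -0.9, -0.6]
opening: 0.0932
9794 ((426.06658935546875, 340.1324768066406), (50.16520690917969, 139.4085235595703), 80.15109252929688) 0.12448799733878577
tcp [0.4271 0.3372 0.2293] toolx [-0.003  0.005 -1.   ] jaw [0.176 0.984 0.005] q [ 0.57 -0.02  1.65  0.01  1.52 -0.82] open 92.9 F [ 0.1 -0.5 -0.7] t 2.62
shift mm [147.3  -0.3   0.5] turn -0.0005 or 3.1411
```

View pics/w2.png

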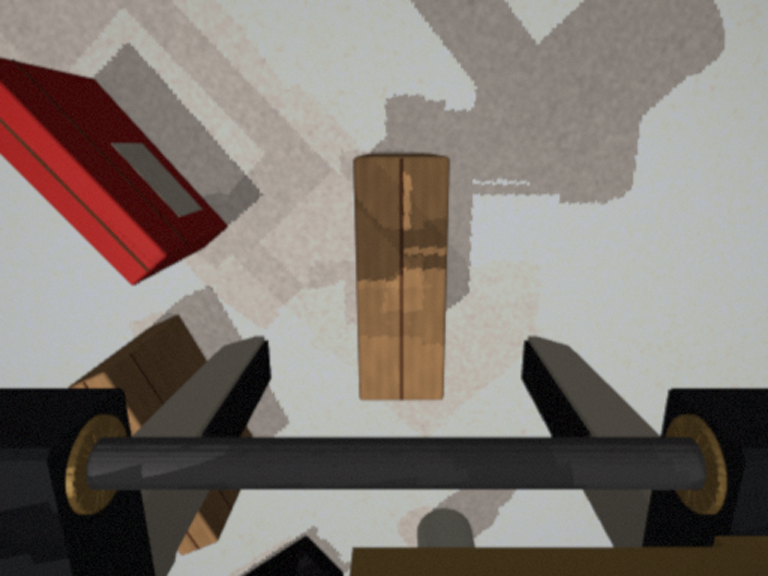

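Centred over the thick carton, which spans (355–448, 155–400). Descending and closing.

```bash
python3 -m inch '[[40,0,2,0,93],[80,0,2,0,93],[115,0,2,0,93],[140,0,2,0,93],[147,0,2,0,93],[147,0,2,0,40],[147,0,2,0,40],[147,0,2,0,40]]';python3 -m inch '[[0,0,0,0,40],[0,0,0,0,40],[0,0,0,0,40],[0,0,0,0,40]]'
```

```text
t: 3.28
tcp_pos: [0.4288, 0.3405, 0.085]
tool_rot: [-1.072, 1.283, 1.081]
wrist_force: [0.1, -0.5, -0.4]
opening: 0.0773
t: 3.62
tcp_pos: [0.4292, 0.3409, 0.086]
tool_rot: [-1.072, 1.282, 1.081]
wrist_force: [-0.5, -0.2, 0.9]
opening: 0.0511
```

```bash
python3 -m inch '[[0,0,0,0,30],[0,0,0,0,30],[-20,0,0,0,30],[-55,0,0,0,30],[-90,0,0,0,30],[-125,0,0,0,30],[-155,0,0,0,30],[-155,0,0,0,30]]'; python3 - <<'E'
from h import *
p,d,X=cam("wrist"); save("w3.png",p,1.5)
t=wd(0,-.15+.055); print(t,wd(0,-.15+.125))
plan(t[0],t[1],.235,60.2)
E
```

```text
t: 4.28
tcp_pos: [0.4316, 0.3413, 0.2484]
tool_rot: [-1.071, 1.271, 1.078]
wrist_force: [1.6, 0.4, -3.1]
opening: 0.0501
[ 0.50328747 -0.22963772] [ 0.53807565 -0.16889414]
tcp [0.4308 0.3408 0.2448] toolx [ 0.007  0.012 -1.   ] jaw [0.176 0.984 0.013] q [ 0.57 -0.03  1.62  0.01  1.53 -0.82] open 49.9 F [-0.3 -0.2 -2.8] t 4.33
shift mm [   3.4 -172.  -548.8] turn 0.3428 or -2.7988
```

View pics/w3.png

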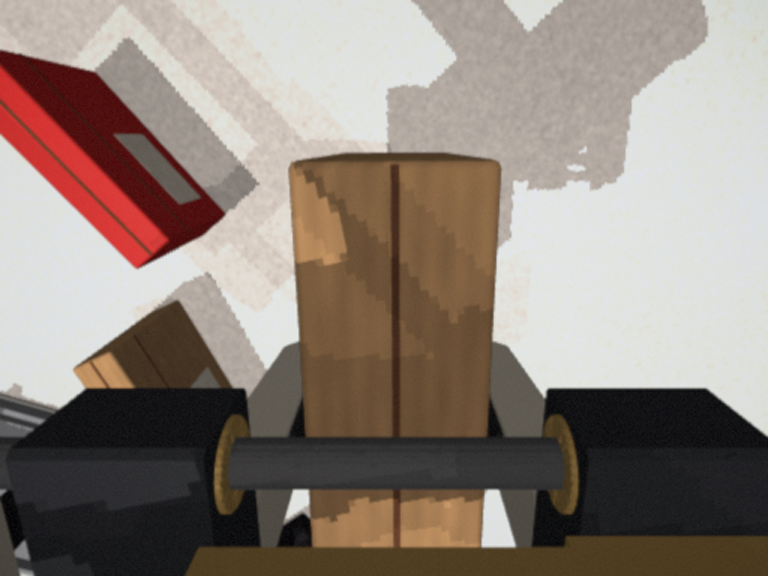

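Carton held, level and clear of the table. Carrying it to the rack.

```bash
python3 -m inch '[[0,-12,-38,0.04,30],[0,-24,-76,0.08,30],[0,-36,-114,0.12,30],[0,-48,-152,0.16,30],[0,-60,-190,0.2,30],[0,-72,-228,0.24,30],[0,-84,-266,0.28,30],[0,-96,-304,0.32,30]]'; python3 - <<'E'
from h import *
t=wd(0.003,-.15+.055)
plan(t[0],t[1],.235,60.2)
E
```

```text
t: 5.0
tcp_pos: [0.4701, 0.0229, 0.2383]
tool_rot: [-0.826, 1.396, 0.841]
wrist_force: [1.2, -0.3, -4.1]
opening: 0.0495
tcp [0.4701 0.0229 0.2383] toolx [ 0.003  0.012 -1.   ] jaw [0.479 0.878 0.012] q [-0.07 -0.23  1.82  0.01  1.55 -1.14] open 49.5 F [ 1.2 -0.3 -4.1] t 5.0
shift mm [ 2.00e-01 -1.53e+02 -2.06e+02] turn 0.0211 or -3.1205
```

```bash
python3 -m inch '[[0,-20,-27,0.02,30],[0,-42,-56,0.021,30],[0,-64,-86,0.021,30],[0,-86,-116,0.021,30],[0,-108,-146,0.021,30],[0,-130,-176,0.021,30],[0,-145,-195,0.021,30],[0,-153,-206,0.021,30]]'; python3 -m inch '[[0,0,0,0,30],[0,0,0,0,30]]'; python3 - <<'E'
from h import *
for n in("wrist","top"):
    p,d,X=cam(n); save("d1%s.png"%n,p,1.5); 
    Q=rk(X)
    if n=="top":
        m=(Q[...,2]>.2)&(Q[...,2]<.3)&(abs(Q[...,0])<.12)&(Q[...,1]<.0)&(Q[...,1]>-.16)
    else: 
        m=(X[...,2]>.255)&(X[...,2]<.31);m[:100]=0;m[280:]=0
    P=(Q[m][:,:2]*1000).astype(np.float32); print(n,len(P)); 
    if len(P): print(cv2.minAreaRect(P),P.min(0),P.max(0),np.median(Q[m][:,2]))
t=wd(0.003,-.15+.055)
plan(t[0],t[1],.235,60.2)
E
```

```text
t: 5.67
tcp_pos: [0.5045, -0.2335, 0.2317]
tool_rot: [-0.805, 1.406, 0.826]
wrist_force: [-0.2, -0.3, -4.2]
opening: 0.0498
t: 5.83
tcp_pos: [0.5032, -0.2332, 0.2288]
tool_rot: [-0.801, 1.409, 0.829]
wrist_force: [-0.7, 0.0, -4.3]
opening: 0.05
wrist 26020
((-36.10732650756836, -100.1772689819336), (108.59815979003906, 68.28705596923828), 89.92620849609375) [ -70.26234 -154.4816 ] [ -1.9309055 -45.88353  ] 0.2676783406174925
top 516
((-32.29199981689453, -99.34417724609375), (54.759056091308594, 79.53736114501953), 85.88764953613281) [ -70.768074 -128.68567 ] [  9.247783 -73.44198 ] 0.26738178708676674
tcp [ 0.504  -0.232   0.2302] toolx [-0.003  0.016 -1.   ] jaw [0.499 0.867 0.012] q [-0.53  0.02  1.61  0.01  1.53 -1.58] open 49.6 F [-0.5  0.4 -4. ] t 5.93
shift mm [-4.8 -1.2  1.8] turn -0.0017 or 3.1399
```

View pics/d1wrist.png

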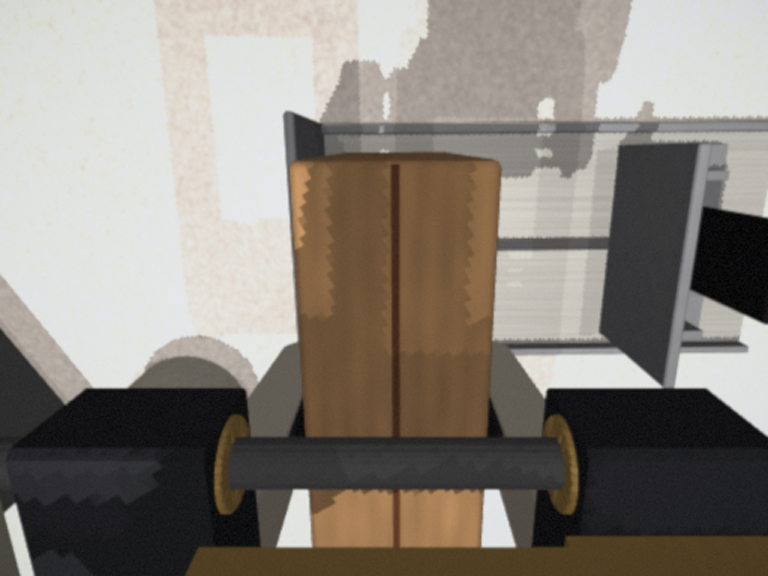

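View pics/d1top.png

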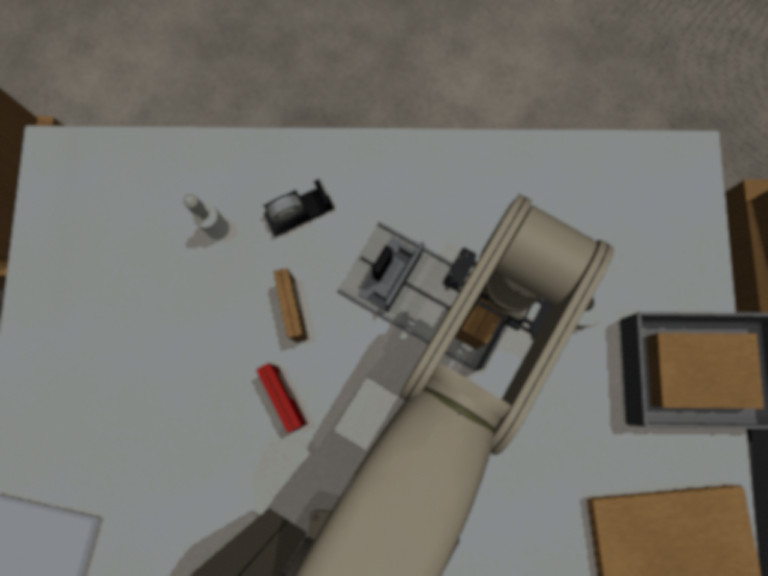

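Carton edge sits at rack x≈-70, so it is centred. The gap to the wall is ~26 mm; I shift +10 mm away from the wall to leave finger room, then lower to about 8 mm above the floor.

```bash
python3 -m inch '[[20,0,11,0,30],[50,0,11,0,30],[80,0,11,0,30],[105,0,11,0,30],[120,0,11,0,30],[127,0,11,0,30],[129,0,11,0,30],[129,0,11,0,30]]'; python3 - <<'E'
from h import *
p,d,X=cam("wrist"); save("d2.png",p,1.5); Q=rk(X)
m=(Q[...,2]>.125)&(Q[...,2]<.15)&(abs(Q[...,0])<.1)&(Q[...,1]<-.03);m[:90]=0;m[290:]=0
P=(Q[m][:,:2]*1000).astype(np.float32); print(len(P),cv2.minAreaRect(P),P.min(0),P.max(0),np.median(Q[m][:,2]))
print(rk(np.array(bot.observe()["tcp_pos"]))); plan(.5,-.2,.095,60.2)
E
```

```text
t: 6.6
tcp_pos: [0.5092, -0.2196, 0.1016]
tool_rot: [-0.804, 1.406, 0.83]
wrist_force: [-0.2, 0.0, -4.5]
opening: 0.0496
26453 ((-35.57686233520508, -84.61797332763672), (82.38693237304688, 73.29115295410156), 89.13556671142578) [ -71.912224 -126.24791 ] [  1.4387176 -43.843983 ] 0.14041630214350453
[ 0.0009719  -0.08352105  0.10262027]
tcp [ 0.5098 -0.2202  0.1026] toolx [-0.002  0.015 -1.   ] jaw [0.498 0.867 0.012] q [-0.51  0.12  1.74  0.01  1.29 -1.56] open 49.9 F [ 0.2 -0.8 -5.1] t 6.65
shift mm [ 7.9 18.5 12.5] turn -0.0009 or 3.1407
```

View pics/d2.png

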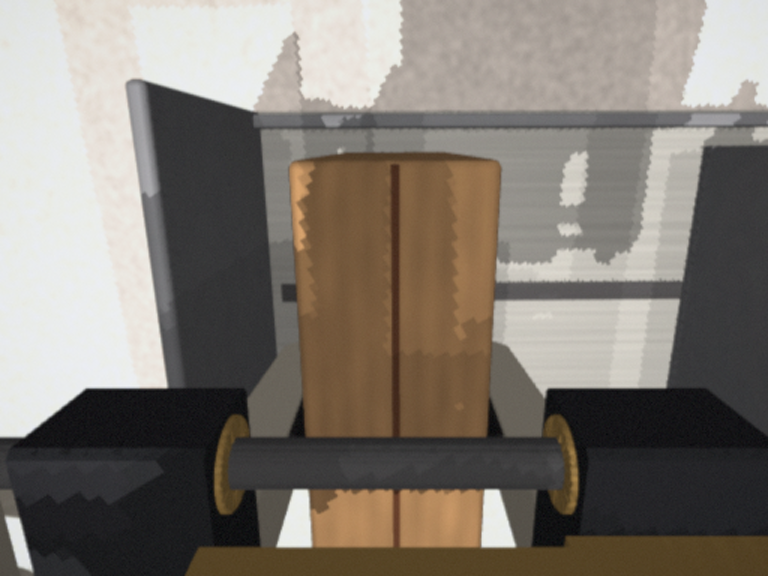

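Above the floor by ~11 mm, between wall and stop, clear of lips.

```bash
python3 -m inch '[[4,0,0,0,30],[7,0,0,0,30],[8,0,0,0,30],[9,0,0,0,30],[9,0,0,0,30]]';python3 -m inch '[[0.5,0,0,0,30],[1,0,0,0,30]]'
```

```text
t: 7.07
tcp_pos: [0.5097, -0.2201, 0.0936]
tool_rot: [-0.805, 1.405, 0.828]
wrist_force: [0.2, -0.7, -3.6]
opening: 0.0499
t: 7.23
tcp_pos: [0.5098, -0.2202, 0.0926]
tool_rot: [-0.805, 1.405, 0.828]
wrist_force: [-0.5, 0.1, -2.6]
opening: 0.05
```

```bash
python3 -m inch '[[0.5,0,0,0,30],[1,0,0,0,30]]'
```

```text
t: 7.4
tcp_pos: [0.5098, -0.2202, 0.0916]
tool_rot: [-0.805, 1.405, 0.828]
wrist_force: [-0.3, 0.3, -4.1]
opening: 0.0498
```

```bash
python3 -m inch '[[0.5,0,0,0,30],[1,0,0,0,30]]';python3 -m inch '[[0.5,0,0,0,30],[1,0,0,0,30]]'
```

```text
t: 7.57
tcp_pos: [0.5098, -0.2202, 0.0907]
tool_rot: [-0.805, 1.405, 0.828]
wrist_force: [-3.1, 1.0, 2.9]
opening: 0.0499
t: 7.73
tcp_pos: [0.5099, -0.2202, 0.0907]
tool_rot: [-0.805, 1.405, 0.828]
wrist_force: [-6.1, 4.2, 10.4]
opening: 0.05
```

Contact on the floor (force rose from −4 to +10 N). Opening partially, staying within the wall clearance.

```bash
python3 -m inch '[[0,0,0,0,54],[0,0,0,0,58],[0,0,0,0,62],[0,0,0,0,66],[0,0,0,0,68],[0,0,0,0,68],[0,0,0,0,68]]'; python3 - <<'E'
from h import *
p,d,X=cam("wrist"); save("d3.png",p,1.5); Q=rk(X)
m=(Q[...,2]>.12)&(Q[...,2]<.137)&(abs(Q[...,0])<.1)&(Q[...,1]<-.03)&(Q[...,1]>-.13);m[:90]=0;m[290:]=0
P=(Q[m][:,:2]*1000).astype(np.float32); print(len(P),cv2.minAreaRect(P),P.min(0),P.max(0),np.median(Q[m][:,2]))
plan(.5,-.2,.23,60.2)
E
```

```text
t: 8.32
tcp_pos: [0.5099, -0.2202, 0.0906]
tool_rot: [-0.805, 1.405, 0.828]
wrist_force: [-0.4, 0.5, -0.2]
opening: 0.0682
26200 ((-33.15066146850586, -82.35305786132812), (77.3726577758789, 95.30549621582031), 0.017669226974248886) [ -71.82958 -129.99805] [  5.5469623 -34.69201  ] 0.12847978362016427
tcp [ 0.5099 -0.2202  0.0906] toolx [-0.002  0.015 -1.   ] jaw [0.498 0.867 0.012] q [-0.51  0.13  1.75  0.01  1.27 -1.56] open 68.1 F [0.6 0.3 0.2] t 8.37
shift mm [-139.    19.9   14.3] turn -0.0013 or 3.1403
```

View pics/d3.png

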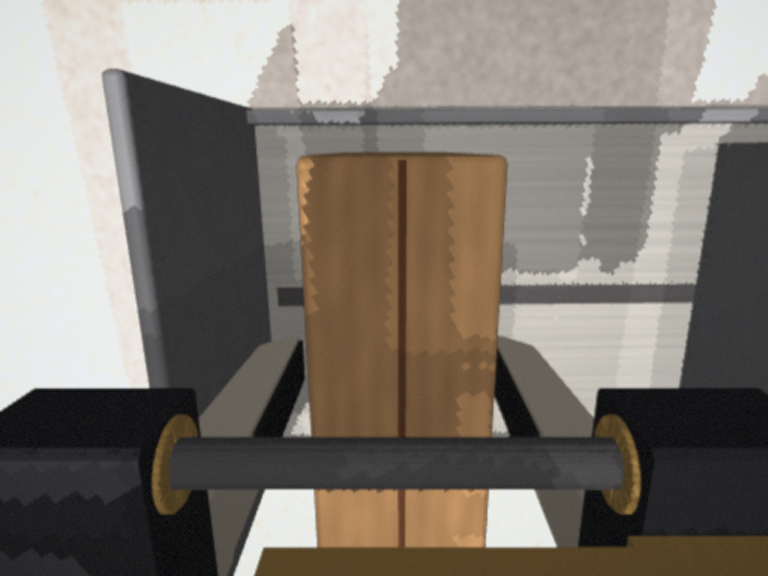

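Thick carton released, upright on the floor. Raising.

```bash
python3 -m inch '[[-20,0,0,0,68],[-50,0,1,0,68],[-85,0,2,0,68],[-120,0,2,0,68],[-145,0,2,0,68],[-145,0,2,0,68],[-145,0,2,0,68]]'; python3 - <<'E'
from h import *
p,d,X=cam("wrist"); save("d4.png",p,1.5); Q=rk(X)
m=(Q[...,2]>.122)&(Q[...,2]<.136)&(abs(Q[...,0])<.1)&(Q[...,1]<-.03)&(Q[...,1]>-.13);m[290:]=0
P=(Q[m][:,:2]*1000).astype(np.float32); print(len(P),cv2.minAreaRect(P),np.median(Q[m][:,2]))
plan(.523,.1526,.235,104.4)
E
```

```text
t: 8.95
tcp_pos: [0.5123, -0.2213, 0.238]
tool_rot: [-0.808, 1.403, 0.824]
wrist_force: [-0.0, -0.2, -1.0]
opening: 0.0681
9555 ((-1.9135665893554688, -83.69073486328125), (138.53350830078125, 50.153011322021484), 0.01803128980100155) 0.12853298038741984
tcp [ 0.5113 -0.2208  0.2359] toolx [-0.001  0.015 -1.   ] jaw [0.498 0.867 0.012] q [-0.51  0.02  1.59  0.01  1.54 -1.56] open 68.0 F [ 0.4  0.1 -0.6] t 9.0
shift mm [  6.3 175.8 329.5] turn -0.7728 or 2.3688
```

View pics/d4.png

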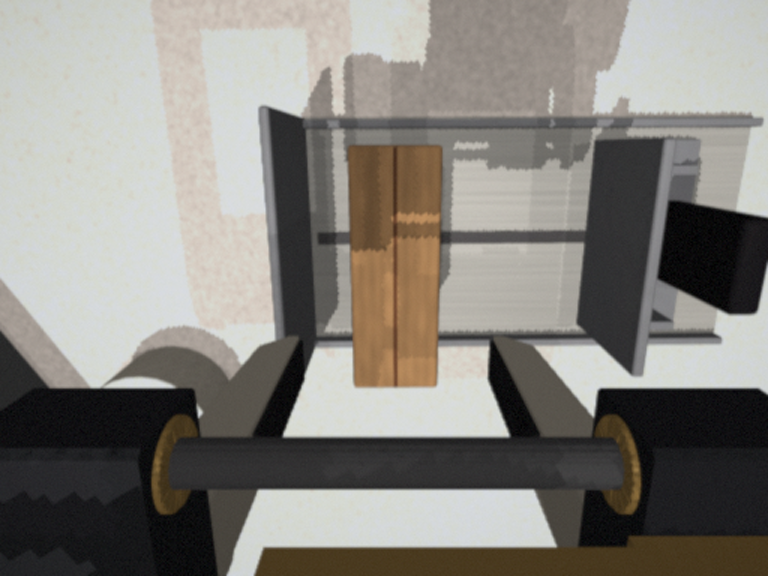

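The thick carton is squared at rack x=-2, y=-84 mm. Next, the thin one.

```bash
python3 -m inch '[[0,19,36,-0.1,80],[0,38,72,-0.2,93],[0,57,108,-0.3,93],[0,77,145,-0.4,93],[0,96,181,-0.5,93],[0,116,218,-0.6,93],[0,136,255,-0.7,93],[0,155,292,-0.772,93]]'; python3 -m inch '[[0,5,10,0,93],[0,10,20,0,93],[0,15,30,0,93],[0,15,30,0,93],[0,15,30,0,93]]'; python3 - <<'E'
from h import *
plan(.523,.1526,.235,104.4)
p,d,X=cam("wrist"); save("e1.png",p,1.5)
m=(X[...,2]>.1)&(X[...,2]<.118)&(abs(X[...,0]-.523)<.1)&(abs(X[...,1]-.1526)<.06);m[280:]=0
P=(X[m][:,:2]*1000).astype(np.float32); print(len(P),cv2.minAreaRect(P),np.median(X[m][:,2]))
E
```

```text
t: 9.67
tcp_pos: [0.5208, 0.1108, 0.2384]
tool_rot: [-1.383, 1.068, 1.404]
wrist_force: [1.4, -0.1, -0.2]
opening: 0.0927
t: 10.08
tcp_pos: [0.4983, 0.1352, 0.2385]
tool_rot: [-1.382, 1.069, 1.403]
wrist_force: [0.4, -0.2, -0.2]
opening: 0.0928
tcp [0.4983 0.1352 0.2385] toolx [-0.004  0.014 -1.   ] jaw [-0.252  0.968  0.014] q [ 0.16 -0.1   1.71  0.01  1.54 -1.67] open 92.8 F [ 0.4 -0.2 -0.2] t 10.08
shift mm [  3.6 -28.3  10.6] turn 0.0034 or -3.1382
4577 ((521.9950561523438, 154.05088806152344), (138.1153564453125, 29.59427833557129), 14.464529037475586) 0.10950013180464202
```

View pics/e1.png

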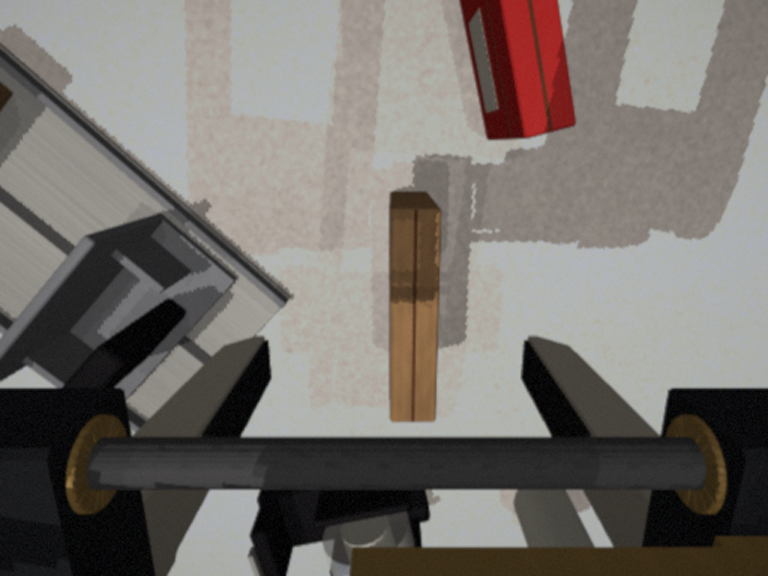

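```bash
python3 -m inch '[[0,-14,6,0.003,93],[5,-28,11,0.003,93],[45,-28,11,0.003,93],[85,-28,11,0.003,93],[125,-28,11,0.003,93],[150,-28,11,0.003,93],[159,-28,11,0.003,93],[159,-28,11,0.003,80]]';python3 -m inch '[[0,0,0,0,50],[0,0,0,0,20],[0,0,0,0,20],[0,0,0,0,20],[0,0,0,0,20],[0,0,0,0,20],[0,0,0,0,20],[0,0,0,0,20]]'
```

```text
t: 10.8
tcp_pos: [0.5207, 0.1532, 0.0771]
tool_rot: [-1.376, 1.076, 1.403]
wrist_force: [0.3, 0.0, 0.3]
opening: 0.0901
t: 11.47
tcp_pos: [0.5208, 0.1533, 0.0773]
tool_rot: [-1.377, 1.076, 1.402]
wrist_force: [0.1, -1.5, 0.3]
opening: 0.0379
```

```bash
python3 -m inch '[[0,0,0,0,20],[0,0,0,0,20],[0,0,0,0,20],[-20,0,0,0,20],[-55,0,0,0,20],[-95,0,0,0,20],[-130,0,0,0,20],[-160,0,0,0,20]]'; python3 - <<'E'
from h import *
p,d,X=cam("wrist"); save("e2.png",p,1.5)
t=wd(0.0,-.012); print(t)
plan(t[0],t[1],.235,60.2)
E
```

```text
t: 12.13
tcp_pos: [0.5223, 0.1512, 0.2398]
tool_rot: [-1.377, 1.075, 1.401]
wrist_force: [1.2, 0.8, -1.8]
opening: 0.0302
[ 0.54453631 -0.15761319]
tcp [0.525  0.1517 0.2467] toolx [ 0.001  0.014 -1.   ] jaw [-0.247  0.969  0.014] q [ 0.18 -0.03  1.62  0.01  1.54 -1.64] open 29.9 F [1.2 0.2 3.4] t 12.18
shift mm [   7.3   57.5 -304.7] turn 0.7697 or -2.3719
```

View pics/e2.png

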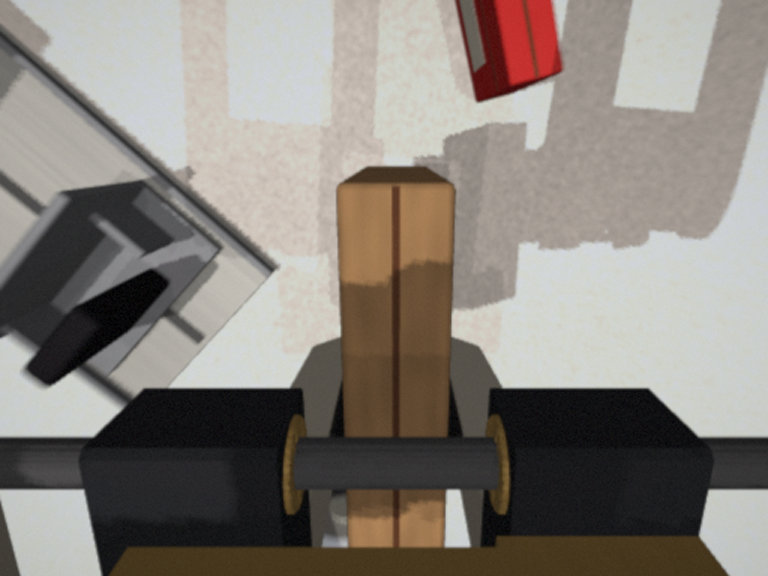

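Thin carton held. Carrying it over.

```bash
python3 -m inch '[[0,7,-38,0.1,20],[0,14,-76,0.2,20],[0,21,-114,0.3,20],[0,28,-152,0.4,20],[0,35,-190,0.5,20],[0,42,-228,0.6,20],[0,50,-266,0.7,20],[0,57,-300,0.77,20]]'; python3 -m inch '[[0,0,0,0,20],[0,0,0,0,20],[0,0,0,0,20],[0,0,0,0,20]]'; python3 - <<'E'
from h import *
for n in("wrist",):
    p,d,X=cam(n); save("f1.png",p,1.5); Q=rk(X)
    m=(Q[...,2]>.24)&(Q[...,2]<.3)&(Q[...,0]<-.02);m[290:]=0
    P=(Q[m][:,:2]*1000).astype(np.float32); print(n,len(P),P.min(0),P.max(0),np.median(Q[m][:,2]))
t=wd(0.0,-.012); print(rk(np.array(bot.observe()["tcp_pos"])))
plan(t[0],t[1],.1,60.2)
E
```

```text
t: 12.85
tcp_pos: [0.5432, -0.1554, 0.2416]
tool_rot: [-0.802, 1.406, 0.822]
wrist_force: [0.6, 0.1, -2.7]
opening: 0.03
t: 13.18
tcp_pos: [0.5432, -0.1541, 0.2412]
tool_rot: [-0.803, 1.405, 0.825]
wrist_force: [-0.3, 0.4, -2.2]
opening: 0.0298
wrist 9676 [-69.61608  -26.219679] [-20.005362   3.969956] 0.27358401614753913
[-0.00290201 -0.00943893  0.24139378]
tcp [ 0.5433 -0.1539  0.2414] toolx [ 0.     0.015 -1.   ] jaw [0.5   0.866 0.013] q [-0.38  0.03  1.57  0.01  1.54 -1.42] open 30.0 F [ 0.1  0.5 -2.2] t 13.23
shift mm [141.3  -3.9  -4.4] turn -0.0039 or 3.1377
```

View pics/f1.png

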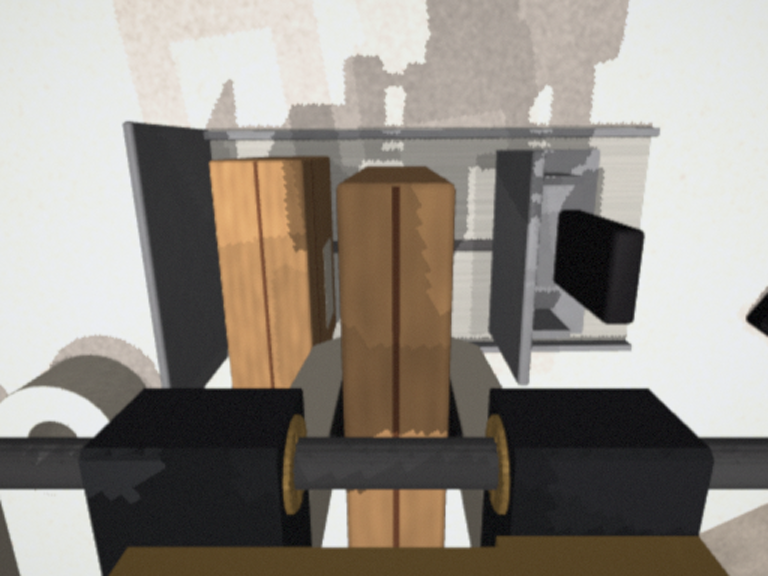

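Thin centred at x≈0, y≈-11 mm, clear of both thick and stop. Lowering to ~8 mm above the floor.

```bash
python3 -m inch '[[25,0,-1,-0.002,20],[60,0,-1,-0.004,20],[95,0,-1,-0.004,20],[125,0,-1,-0.004,20],[142,0,-1,-0.004,20],[150,0,-1,-0.004,20],[152,0,-1,-0.004,20],[152,0,-1,-0.004,20]]'
```

```text
t: 13.9
tcp_pos: [0.5432, -0.1518, 0.0899]
tool_rot: [-0.808, 1.403, 0.829]
wrist_force: [0.1, -0.4, -2.2]
opening: 0.0299
```

```bash
python3 -m inch '[[3,0,0,0,20],[5,0,0,0,20],[5,0,0,0,20]]'
```

```text
t: 14.15
tcp_pos: [0.5441, -0.152, 0.086]
tool_rot: [-0.809, 1.401, 0.827]
wrist_force: [-0.2, 0.5, -1.8]
opening: 0.0298
```

```bash
python3 -m inch '[[1,0,0,0,20],[2,0,0,0,20],[2,0,0,0,20]]'; python3 -m inch '[[0.5,0,0,0,20],[1,0,0,0,20]]'
```

```text
t: 14.4
tcp_pos: [0.5442, -0.1521, 0.0842]
tool_rot: [-0.81, 1.401, 0.827]
wrist_force: [0.8, 0.1, -2.1]
opening: 0.0295
t: 14.57
tcp_pos: [0.5443, -0.1522, 0.0833]
tool_rot: [-0.81, 1.401, 0.827]
wrist_force: [0.0, -0.1, -2.3]
opening: 0.0296
```

```bash
python3 -m inch '[[0.5,0,0,0,20],[1,0,0,0,20]]'
```

```text
t: 14.73
tcp_pos: [0.5442, -0.1522, 0.0822]
tool_rot: [-0.81, 1.401, 0.827]
wrist_force: [-1.3, -0.3, -1.7]
opening: 0.0301
```

```bash
python3 -m inch '[[0.5,0,0,0,20],[1,0,0,0,20]]'
```

```text
t: 14.9
tcp_pos: [0.5443, -0.1522, 0.0813]
tool_rot: [-0.81, 1.401, 0.826]
wrist_force: [-1.2, 1.1, 3.9]
opening: 0.0297
```

Contact. Opening to 46 mm.

```bash
python3 -m inch '[[0,0,0,0,34],[0,0,0,0,38],[0,0,0,0,42],[0,0,0,0,46],[0,0,0,0,46],[0,0,0,0,46]]'; python3 -m inch '[[-20,0,0,0,46],[-50,0,1,0,46],[-85,0,2,0,46],[-120,0,2,0,46],[-150,0,2,0,46],[-150,0,2,0,46],[-150,0,2,0,46]]';python3 - <<'E'
from h import *
p,d,X=cam("wrist"); save("f2.png",p,1.5); Q=rk(X)
for a,b,lo,hi in((.122,.137,-.12,-.045),(.108,.122,-.045,.03)):
    m=(Q[...,2]>a)&(Q[...,2]<b)&(abs(Q[...,0])<.1)&(Q[...,1]<hi)&(Q[...,1]>lo);m[290:]=0
    P=(Q[m][:,:2]*1000).astype(np.float32); print(len(P),cv2.minAreaRect(P),np.median(Q[m][:,2]))
m=(Q[...,2]>.1)&(Q[...,2]<.112)&(abs(Q[...,0])<.1)&(Q[...,1]>.05)&(Q[...,1]<.09);m[290:]=0; print("plate",Q[m].min(0),Q[m].max(0))
m=(Q[...,2]>.110)&(Q[...,2]<.122)&(abs(Q[...,0])<.1)&(Q[...,1]>.1)&(Q[...,1]<.16);m[290:]=0; print("post",m.sum(),np.percentile(Q[m],[2,98],axis=0))
t=wd(0,.069+.058); plan(t[0],t[1],.235,60.2)
E
```

```text
t: 15.4
tcp_pos: [0.5444, -0.1522, 0.0814]
tool_rot: [-0.81, 1.401, 0.826]
wrist_force: [-0.5, 0.9, 0.1]
opening: 0.0454
t: 15.98
tcp_pos: [0.5463, -0.1532, 0.2343]
tool_rot: [-0.813, 1.398, 0.823]
wrist_force: [-0.6, 0.2, -0.4]
opening: 0.0459
9045 ((-3.9730682373046875, -83.68775177001953), (135.58047485351562, 50.36894607543945), 0.019748855382204056) 0.1284961118260552
5236 ((0.30808258056640625, -7.716464996337891), (139.11801147460938, 30.094520568847656), 0.11092683672904968) 0.11351205973074116
plate [-0.07565602  0.06933263  0.10003621] [0.06973181 0.07853216 0.10664548]
post 1483 [[-0.03018757  0.11813198  0.11059314]
 [ 0.0265203   0.13637387  0.11578843]]
tcp [ 0.5452 -0.1527  0.232 ] toolx [ 0.005  0.013 -1.   ] jaw [0.496 0.868 0.014] q [-0.37  0.04  1.58  0.01  1.52 -1.43] open 46.0 F [ 0.2  0.5 -0.3] t 16.03
shift mm [ -1.2  -2.  134.4] turn 0.0014 or -3.1402
```

View pics/f2.png

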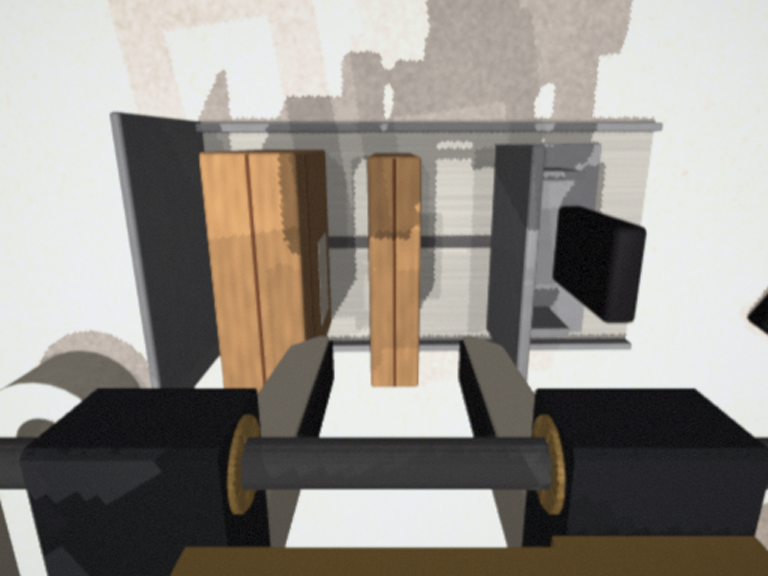

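Both cartons stand free and squared: thick at y=-84, thin at y=-8 mm, stop gap ≈219 mm. Now the grip post, at rack y≈127 mm, x≈-2.

```bash
python3 -m inch '[[0,0,34,0,42],[0,0,70,0,42],[0,0,105,0,42],[0,0,132,0,42],[0,0,132,0,42],[0,0,132,0,42]]';python3 - <<'E'
from h import *
t=wd(-.0015,.127); plan(t[0],t[1],.084,60.2)
p,d,X=cam("wrist"); save("g1.png",p,1.5)
E
```

```text
t: 16.53
tcp_pos: [0.61, -0.0366, 0.2312]
tool_rot: [-0.811, 1.402, 0.83]
wrist_force: [0.4, 0.3, -0.4]
opening: 0.0421
tcp [ 0.61   -0.0366  0.2312] toolx [ 0.001  0.014 -1.   ] jaw [0.494 0.87  0.012] q [-0.15  0.16  1.45  0.01  1.53 -1.21] open 42.1 F [ 0.4  0.3 -0.4] t 16.53
shift mm [147.2  -2.7  -0.3] turn 0.004 or -3.1376
```

View pics/g1.png

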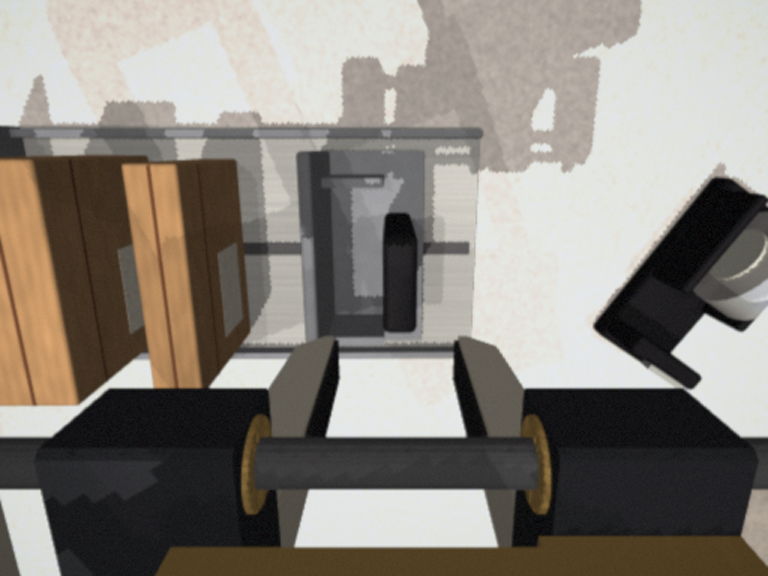

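```bash
python3 -m inch '[[30,-2,-1,0.004,42],[70,-2,-1,0.004,42],[105,-2,-1,0.004,42],[130,-2,-1,0.004,42],[143,-2,-1,0.004,42],[147,-2,-1,0.004,42],[147,-2,-1,0.004,42]]'; python3 - <<'E'
from h import *
print(rk(np.array(bot.observe()["tcp_pos"])))
E
python3 -m inch '[[0,0,0,0,30],[0,0,0,0,10],[0,0,0,0,10],[0,0,0,0,10],[0,0,0,0,10],[0,0,0,0,10]]'
```

```text
t: 17.17
tcp_pos: [0.6102, -0.0384, 0.0837]
tool_rot: [-0.806, 1.406, 0.825]
wrist_force: [0.4, -0.4, 0.6]
opening: 0.0422
[-0.00225557  0.12410302  0.08372413]
t: 17.67
tcp_pos: [0.6118, -0.0386, 0.0859]
tool_rot: [-0.808, 1.403, 0.823]
wrist_force: [1.5, 1.6, 6.5]
opening: 0.0201
```

Post gripped (20.1 mm). Sliding the stop in gentle steps; first contact with the thin carton is expected after ~62 mm.

```bash
python3 -m inch '[[0,0,-5,0,10],[0,0,-12,0,10],[0,0,-19,0,10],[0,0,-26,0,10],[-0.5,0,-33,0,10],[-0.5,0,-40,0,10],[-0.5,0,-46,0,10],[-0.6,0,-50,0,10]]'; python3 - <<'E'
from h import *
print(rk(np.array(bot.observe()["tcp_pos"]))); plan(.6,0,.085,60.2)
E
```

```text
t: 18.33
tcp_pos: [0.5866, -0.083, 0.086]
tool_rot: [-0.808, 1.403, 0.822]
wrist_force: [4.4, -0.3, -2.9]
opening: 0.02
[-0.00062674  0.07363649  0.08595875]
tcp [ 0.5866 -0.083   0.086 ] toolx [ 0.003  0.012 -1.   ] jaw [0.499 0.866 0.012] q [-0.23  0.22  1.66  0.01  1.26 -1.29] open 20.0 F [ 4.4 -0.3 -2.9] t 18.33
shift mm [ 2.  29.8 78.6] turn -0.0025 or 3.139
```

```bash
python3 -m inch '[[0,0,-3,0,10],[0,0,-6,0,10],[0,0,-9,0,10],[0,0,-12,0,10],[0,0,-16,0,10],[0,0,-20,0,10],[0,0,-24,0,10],[-0.3,0,-28,0,10]]';python3 -m inch '[[0,0,-3,0,10],[0,0,-6,0,10],[0,0,-9,0,10],[0,0,-11,0,10]]'; python3 - <<'E'
from h import *
print(rk(np.array(bot.observe()["tcp_pos"]))); p,d,X=cam("wrist"); save("g2.png",p,1.5)
p,d,X=cam("side"); save("g2s.png",p[100:260,180:380],4)
E
```

```text
t: 19.0
tcp_pos: [0.5726, -0.1076, 0.086]
tool_rot: [-0.808, 1.403, 0.822]
wrist_force: [5.6, 0.5, -2.7]
opening: 0.0203
t: 19.33
tcp_pos: [0.567, -0.1175, 0.0859]
tool_rot: [-0.808, 1.403, 0.822]
wrist_force: [3.9, 2.3, -0.8]
opening: 0.02
[-0.00047092  0.03398086  0.08591632]
```

View pics/g2.png

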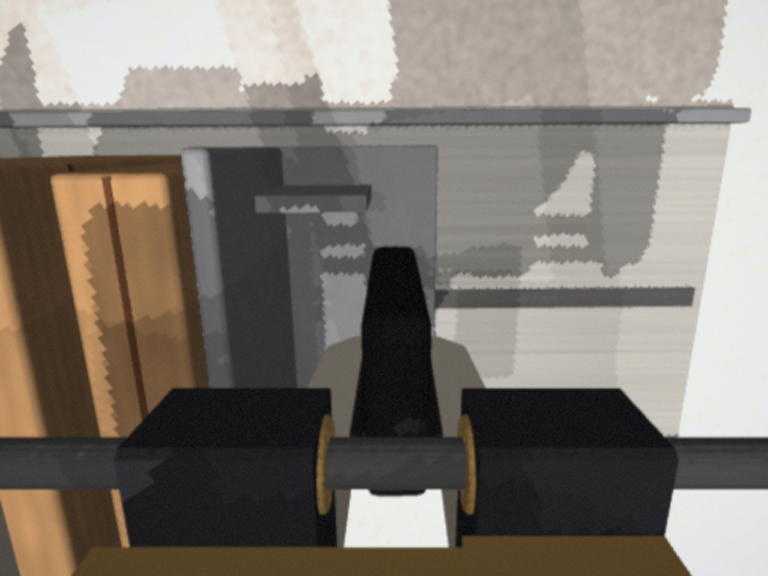

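View pics/g2s.png

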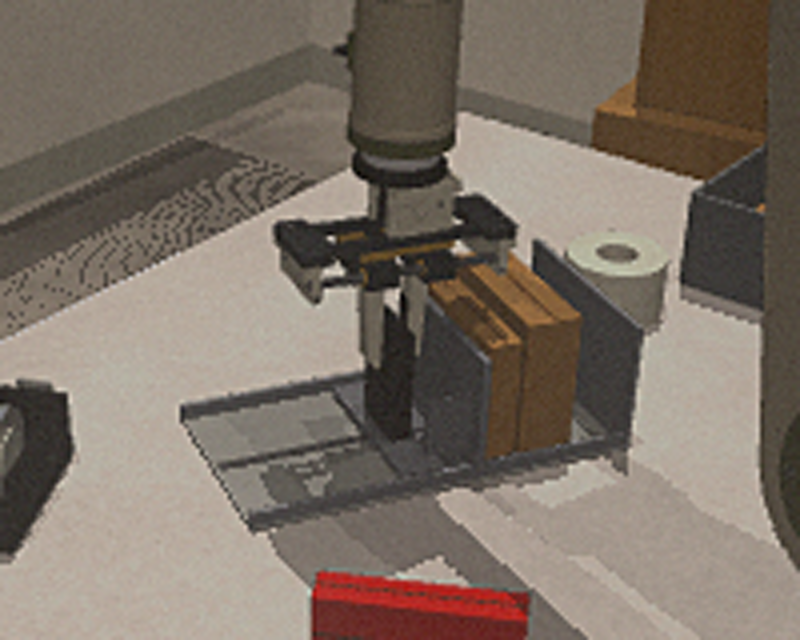

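The stop now pushes the thin carton, both upright, ~7 mm from the thick one. Continuing slowly.

```bash
python3 -m inch '[[0,0,-2,0,10],[0,0,-4,0,10],[0,0,-6,0,10],[0,0,-8,0,10],[0,0,-11,0,10],[0,0,-14,0,10],[0,0,-17,0,10],[-0.2,0,-20,0,10]]';python3 -m inch '[[0,0,-3,0,10],[0,0,-6,0,10],[0,0,-9,0,10],[0,0,-12,0,10],[0,0,-14,0,10],[0,0,-16,0,10]]'; python3 - <<'E'
from h import *
s=bot.observe();print(rk(np.array(s["tcp_pos"])),s["wrist_force"][:2]@UY)
E
```

```text
t: 20.1
tcp_pos: [0.5572, -0.1346, 0.0859]
tool_rot: [-0.808, 1.402, 0.822]
wrist_force: [6.2, 3.1, -2.0]
opening: 0.02
t: 20.6
tcp_pos: [0.5497, -0.1479, 0.0859]
tool_rot: [-0.808, 1.401, 0.822]
wrist_force: [5.9, 4.9, 0.7]
opening: 0.0199
[-0.00032045 -0.00101596  0.08593948] 7.190209512371761
```

```bash
python3 -m inch '[[0,0,-1.5,0,10],[0,0,-3,0,10],[0,0,-4.5,0,10],[0,0,-6,0,10],[0,0,-7.5,0,10],[0,0,-9,0,10]]'; python3 -m inch '[[0,0,-0.5,0,10],[0,0,-1,0,10]]'; python3 - <<'E'
from h import *
s=bot.observe();print(rk(np.array(s["tcp_pos"])),s["wrist_force"][:2]@UY)
E
```

```text
t: 21.1
tcp_pos: [0.5456, -0.1551, 0.0859]
tool_rot: [-0.808, 1.399, 0.823]
wrist_force: [7.0, 4.2, 0.9]
opening: 0.0202
t: 21.27
tcp_pos: [0.5454, -0.1554, 0.0859]
tool_rot: [-0.808, 1.398, 0.823]
wrist_force: [6.8, 3.2, 0.3]
opening: 0.0205
[-0.00031142 -0.00968383  0.08593175] 6.149444191940242
```

```bash
python3 -m inch '[[0,0,-0.7,0,10],[0,0,-1.5,0,10],[0,0,-2,0,10]]'; python3 - <<'E'
from h import *
s=bot.observe();print(rk(np.array(s["tcp_pos"])),s["wrist_force"][:2]@UY)
E
python3 -m inch '[[0,0,-0.7,0,10],[0,0,-1.5,0,10],[0,0,-2,0,10]]'; python3 - <<'E'
from h import *
s=bot.observe();print(rk(np.array(s["tcp_pos"])),s["wrist_force"][:2]@UY)
p,d,X=cam("wrist"); save("g3.png",p,1.5);Q=rk(X)
for a,b,lo,hi in((.122,.137,-.16,-.09),):
    m=(Q[...,2]>a)&(Q[...,2]<b)&(abs(Q[...,0])<.1)&(Q[...,1]<hi)&(Q[...,1]>lo);m[260:]=0
    P=(Q[m][:,:2]*1000).astype(np.float32); print(len(P),P.min(0),P.max(0))
m=(Q[...,2]>.1)&(Q[...,2]<.108)&(abs(Q[...,0])<.1)&(Q[...,1]<-.04)&(Q[...,1]>-.085);m[260:]=0; print("plate",Q[m].min(0),np.percentile(Q[m],[2,98],axis=0))
E
```

```text
t: 21.52
tcp_pos: [0.5451, -0.156, 0.0859]
tool_rot: [-0.807, 1.396, 0.824]
wrist_force: [8.8, 8.0, -1.0]
opening: 0.0199
[-0.00029089 -0.01030286  0.08593755] 11.28282304830107
t: 21.77
tcp_pos: [0.5451, -0.156, 0.0859]
tool_rot: [-0.806, 1.393, 0.825]
wrist_force: [11.2, 11.3, -2.0]
opening: 0.0202
[-0.00028294 -0.01031462  0.08594396] 15.354049422997754
4054 [ -71.80618 -110.84658] [-14.320286 -97.99886 ]
plate [-0.07535427 -0.08461334  0.1000007 ] [[-0.07380652 -0.07035255  0.10066693]
 [-0.00634122 -0.06162731  0.1074682 ]]
```

View pics/g3.png

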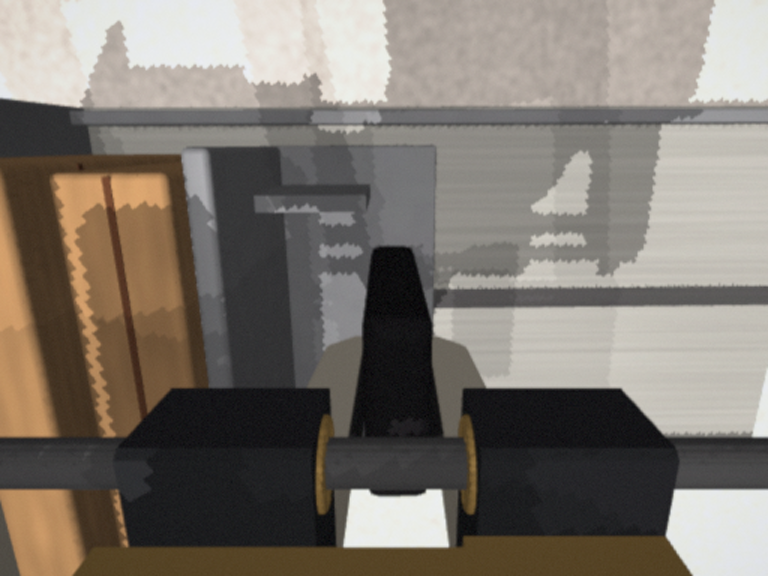

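Hard stop: the TCP no longer moves, force rose to 15 N, and the plate face is at rack y≈-70 mm (gap ≈80 mm). Releasing and raising.

```bash
python3 -m inch '[[0,0,0,0,24],[0,0,0,0,32],[0,0,0,0,40],[0,0,0,0,42],[0,0,0,0,42],[0,0,0,0,42]]'; python3 - <<'E'
from h import *
s=bot.observe();print(rk(np.array(s["tcp_pos"])),s["wrist_force"]); plan(.5,0,.2,60.2)
E
```

```text
t: 22.32
tcp_pos: [0.5449, -0.1562, 0.0858]
tool_rot: [-0.806, 1.393, 0.825]
wrist_force: [-0.9, 0.3, 0.2]
opening: 0.0419
[-0.00038842 -0.01059593  0.08583408] [-0.86511739  0.28387367  0.23207295]
tcp [ 0.5449 -0.1562  0.0858] toolx [ 0.01   0.019 -1.   ] jaw [0.498 0.867 0.021] q [-0.38  0.15  1.73  0.02  1.25 -1.44] open 41.9 F [-0.9  0.3  0.2] t 22.32
shift mm [-111.6  116.8  115.6] turn -0.0008 or 3.1408
```

```bash
python3 -m inch '[[-15,0,0,0,42],[-45,0,1,0,42],[-80,0,2,0,42],[-115,0,3,0,42],[-145,0,3,0,42],[-145,0,3,0,42],[-145,0,3,0,42]]'; python3 - <<'E'
from h import *
p,d,X=cam("wrist"); save("g4.png",p,1.5);Q=rk(X)
for n,a,b,lo,hi in(("thick",.122,.14,-.146,-.099),("thin",.109,.119,-.101,-.07),("plate",.1,.1085,-.075,-.055)):
    m=(Q[...,2]>a)&(Q[...,2]<b)&(abs(Q[...,0])<.076)&(Q[...,1]<hi)&(Q[...,1]>lo);m[260:]=0
    P=(Q[m][:,:2]*1000).astype(np.float32); print(n,len(P),cv2.minAreaRect(P),np.percentile(P[:,1],[1,99]),np.median(Q[m][:,2]))
plan(.5,0,.2,60.2)
E
```

```text
t: 22.9
tcp_pos: [0.5464, -0.1571, 0.2337]
tool_rot: [-0.809, 1.39, 0.821]
wrist_force: [0.3, 0.1, -0.6]
opening: 0.0422
thick 9530 ((-2.9430084228515625, -122.54087829589844), (136.57020568847656, 46.90294647216797), 0.03313061594963074) [-145.55596481  -99.55547485] 0.12845962602398014
thin 5477 ((0.02618408203125, -85.12361145019531), (142.30056762695312, 30.731027603149414), 0.30360719561576843) [-100.06131622  -70.25505341] 0.11354009038701746
plate 1450 ((-14.63143539428711, -67.38824462890625), (120.39411163330078, 12.73556900024414), 0.9271075129508972) [-70.10864418 -61.63194603] 0.1043008320335442
tcp [ 0.5453 -0.1566  0.2314] toolx [ 0.011  0.019 -1.   ] jaw [0.498 0.867 0.022] q [-0.38  0.04  1.58  0.02  1.52 -1.43] open 41.7 F [-0.6  0.2 -0.3] t 22.95
shift mm [ 33.8 117.2 112.6] turn -0.0009 or 3.1406
```

View pics/g4.png

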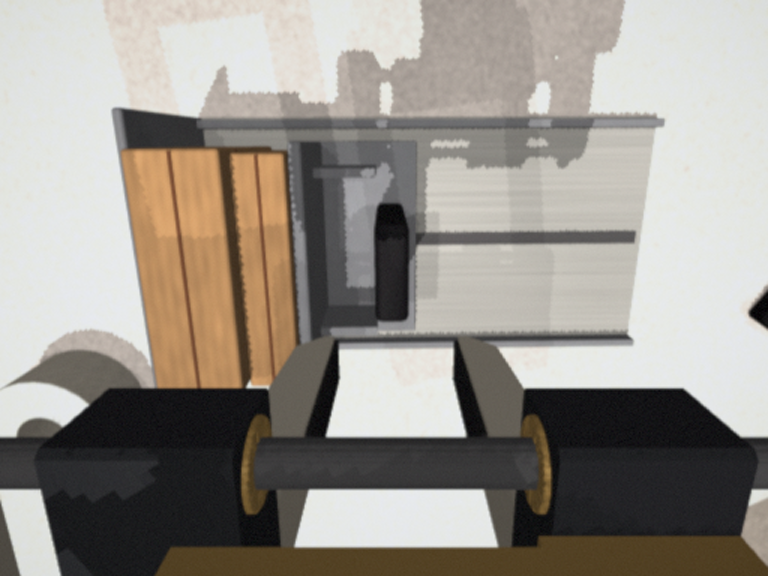

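The row is snug: thin spans y −100 to −70, plate face at −70, thick against the wall. One side view as a last check before handing in.

```bash
python3 -m inch '[[0,0,0,0,42],[0,0,0,0,42],[0,0,0,0,42]]'; python3 - <<'E'
from h import *
p,d,X=cam("wrist");Q=rk(X)
m=(Q[...,2]>.123)&(Q[...,2]<.14)&(abs(Q[...,0])<.065)&(Q[...,1]<-.095)&(Q[...,1]>-.16);m[255:]=0
P=(Q[m]*1000); print("thick y",np.percentile(P[:,1],[1,99]))
p,d,X=cam("side"); save("z.png",p,1.5)
E
```

```text
t: 23.2
tcp_pos: [0.5445, -0.1563, 0.2297]
tool_rot: [-0.805, 1.394, 0.826]
wrist_force: [0.0, 0.7, 0.6]
opening: 0.0419
thick y [-148.44933105  -99.62255651]
```

View pics/z.png

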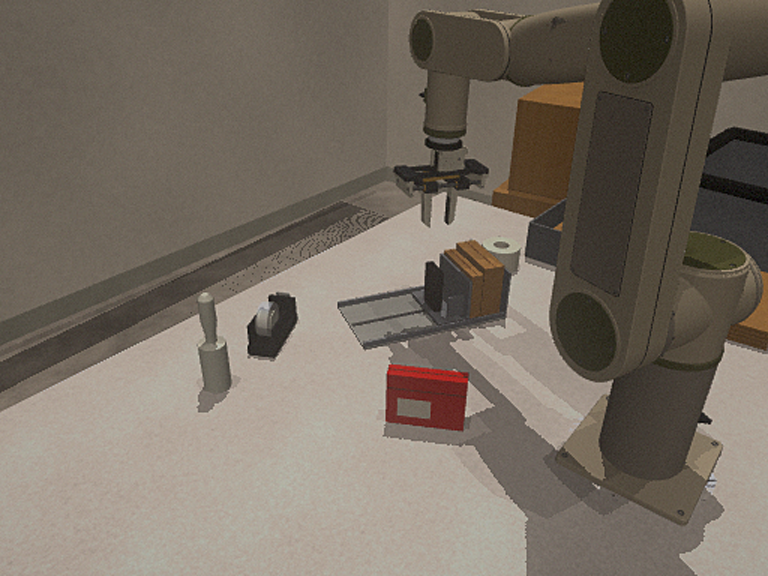

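The side view shows both cartons upright between the wall and the stop at about (475,278). The gripper is clear above at (440,200), and the bystanders and red box are in place.

```bash
python3 -c "
from bench import bot
print(bot.finish_job())"
```

```text
the job is handed in; nothing more can be done
None
```

Both brown cartons now stand upright in the rack, the thick one against the end wall and the thin one next to the stop. I slid the stop up by its grip post until it would go no further (about 15 N), let go, raised the arm clear and handed in at about 23 s.

| Last wrist-camera check | Measured |
|---|---|
| Stop gap | about 80 mm |
| Thick carton centre from wall | about 26 mm |
| Thin carton centre from wall | about 65 mm |
| Offset from mid-rack | thick about 2 mm (last clean reading, before the slide; roughly 3 mm after), thin about 0 mm |
| Carton angle to the rack | under about 0.01 rad |
| Top heights | 128.5 mm and 113.5 mm, as expected for cartons on the floor plate |

- **Bystanders:** the lint roller, tape dispenser, label roll and red look-alike were not touched. In the last side view they looked unmoved, but I did not re-measure them.
- **Disagreements:** the camera heights read about 0.5 mm low. The thick carton's wall-side edge read 1.5 mm short of the wall, which is within the 2 mm calibration. No check failed.

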